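# Free the sample vial and hold it upright over the dish

### The job

Wind the handwheel anticlockwise by its red crank grip until the blue keeper carriage comes up against the yellow stop, which frees the vial. Then draw the vial out of its inclined socket along the slope, turn it upright with the cap on top, and hold it still about 10 cm above the middle of the white dish; finish holding it there, do not put it down or let go. The keeper must stay open, and leave the dish and the small things round the work where they are.

Things in the scene. Friction and masses are not known exactly. Their poses are not given: they have to be found in the camera images.
- station: Vial station, fixed: grey base plate 20 mm thick, x -70 to 100, y -60 to 290 mm of its frame; origin 10 mm above the table, z up. An aluminium tube socket starts at (-40, 0, 32) mm and leans 45 degrees, rising towards +x in the plane y = 0: outside 58, inside 50 mm in diameter, 55 mm long, floor 5 mm. Yellow stop block at (60, 161) mm, top 50 mm above the table, rubber bumper on its -y face.
- vial: Glass sample vial, rigid with its black cap, 40 to 90 g, 124 mm long; glass 46 mm in diameter, cap (last 22 mm) 48. Origin at the centre of its foot, z axis from foot to cap. It stands 50 mm deep in the socket, leaning 45 degrees, cap towards the station's +x. With the keeper open, fingers coming straight down can close along the station's y on the glass 80 to 95 mm from the foot.
- keeper (a joint): Travel in m of the blue keeper along the station's +y: 0 shut, 0.080 at the stop. Shut, its lip reaches across the end of the cap. Open, lip and post stand at x 49 to 74, y 90 to 124 mm of the station, up to 146 mm above the table; their carriage reaches y 148 mm, 55 mm above it. It stays where it is left.
- handwheel (a joint): Angle in rad of the handwheel, 0 at the start, growing anticlockwise seen from above; its rack and pinion drive the keeper 17 mm per rad, so that the stop is met at 4.71 rad. Turns easily (1 to 3 N at the crank grip).
- wheel_axis (a point): Point on the vertical axis of the handwheel (black rim, 102 mm outside diameter, top of rim 86 mm above the table), 114 mm above the table, at (10, 220) mm of the station's frame.
- crank_grip (a point): Point on the axis of the upright red crank grip, 114 mm above the table, 46 mm from wheel_axis. The grip is 16 mm in diameter, from 87 to 129 mm above the table, and spins freely on its pin: it can be pinched from above and led round a circle without turning the fingers. At the start it is on the station's -x side of the axis.
- dish: White dish, 123 mm in diameter, 22 mm high, loose. Origin at the centre of its underside.
- pot: Small cream pot with a white lid, 38 mm in diameter, 58 mm high, loose bystander. Origin at the centre of its underside.
- loupe: Red folding loupe lying flat, 36 x 52 x 14 mm, loose bystander. Origin at the centre of its underside.
- film_clip: Black film clip, 24 x 36 x 19 mm, loose bystander. Origin at the centre of its underside.
Not all that is in view belongs to the job. There is more than one size of the dish; the one meant has the size given above.

How it is judged:
On the way, in this order (a step that is already met when the one before it is completed fails the run):
1. the keeper is wound to its stop (76 mm or more of 80) while the vial is still seated in the socket (value of joint keeper above 0.076 m and distance of vial from where it was at the start of the episode below 0.012 m), for 0.2 s.
2. the vial is drawn clear of the socket and off everything but the fingers, still in the fingers (distance of vial from where it was at the start of the episode above 0.06 m and contact force between vial and station below 0.05 N and contact force between vial and the fingers above 0.5 N), for 0.2 s.
At the end, for the whole second after the job is handed in: The fingers alone hold the vial still, cap up within 0.2 rad of vertical, foot 80 to 190 mm above the table and within 40 mm horizontally of the dish centre; keeper at least 74 mm open; dish, pot, loupe and clip within 20 mm of their places (angle between vial's own z axis and vertical below 0.2 rad and height (world z) of vial between 0.08 and 0.19 m and horizontal distance between vial and dish below 0.04 m and contact force between vial and the fingers above 0.5 N and contact force between vial and station below 0.05 N and contact force between vial and dish below 0.05 N and linear speed of vial below 0.03 m/s and angular speed of vial below 0.3 rad/s and value of joint keeper above 0.074 m and distance of each of pot, loupe, film_clip, dish from where it was at the start of the episode below 0.02 m); the arm keeps its last pose, push and grip.
It fails at once if the vial is out of its seat (by more than 30 mm) while the keeper is less than 70 mm open (distance of vial from where it was at the start of the episode above 0.03 m and value of joint keeper below 0.07 m).
It fails at once if the pot is pushed more than 20 mm from its place (distance of pot from where it was at the start of the episode above 0.02 m).
It fails at once if the loupe is pushed more than 20 mm from its place (distance of loupe from where it was at the start of the episode above 0.02 m).
It fails at once if the film clip is pushed more than 20 mm from its place (distance of film_clip from where it was at the start of the episode above 0.02 m).
It fails at once if the dish is pushed more than 20 mm from its place (distance of dish from where it was at the start of the episode above 0.02 m).
It also fails if it takes over 61 s, if anything falls off the work surface, if the arm or the gripper's body presses on something with over 40 N, if the wrist force passes 120 N, or if a joint passes its speed limit or range.

### The arm

A 6-joint arm with a two-finger parallel gripper is mounted at the origin on the work surface; the furniture and walls round the work are solid. World frame = base frame: x ahead of the robot, y to its left, z up, the work surface at z = 0. Lengths are in m, angles in rad, forces in N, time in s.
With the tool pointing down it reaches from about 0.375 to 0.975 m from the base axis. Payload 3.8 kg.
Tool frame: the origin (TCP) lies on the centre line of the jaws, within the pads' length; the fingertips stand 14 mm ahead of it and the grasp point (between the pads) lies 5 mm behind it; z points along the fingers, y is the line along which they close (so a half turn about z gives the same grasp; the last joint's range is limited). The gripper opens to 85 mm and grips with 20 to 120 N. Pads are 22 mm wide; open, the fingers measure 114 mm over their backs; the gripper's body (76 mm by 85 mm) begins 54 mm behind the grasp point. The pads swing forward as they close: fully open they stand 13 mm farther back than shut.
Start: joints at [-1.149, 0.264, 1.604, -0, 1.274, -0.037], TCP at [0.299, -0.605, 0.245] pointing down, gripper open.
Joint ranges: [-2.63, 2.63], [-0.94, 2.18], [0.31, 2.57], [-1.31, 4.45], [0, 2.66], [-2.55, 2.55]. Speed limits (rad/s): [2.57, 2.57, 3.14, 3.14, 3.14, 3.14].

### API

Orientations are given as a rotation vector (axis times angle).
In Python, from workcell import bot, eyes, spot_in gives the robot as it stands.
- The arm moves only by the tool carry_out, never from a script. Its argument "series" is text: rows parted by semicolons, each of 4 numbers parted by spaces: the shift along the world's x, y, z in m, then the turn about the world's z in degrees. In form: tx ty tz roll; .... A call has 1 to 20 rows; each row shifts and turns the commanded pose from where the row before left it; what a row does not reach is not made up. A row lasts 1/8 s, in which the tool goes at most 62.5 mm and 10.7 degrees, less where a joint would pass 70% of its speed; a pose out of reach is approached as far as the arm can. A call is refused whole if a number of a shift passes 0.0625 or a number of a turn 10.7, either way. A call with a gripper value outside its range is refused whole. "jaw" is the gripper command: -1 is shut, 1 is fully open, values between are in proportion, set as the call begins (left out, the last holds). The fingers move at their own pace and stop on an object; "grip_force" is the grip in N (left out, the last holds). Time passes only in rows, so rows that do not move let the fingers close. It gives the time, the measured TCP pose, the force, the opening and the grip force at its end, in the units of the state.
- bot.read_state(): the state, without advancing time (a new reading comes with each control period).
- eyes.read_camera(name): name is "scene" or "top" or "wrist"; returns (picture, depth): 480x640x3 uint8, blue, green, red; 480x640 float32, m along the optical axis (not along the pixel's ray), 0 where there is no reading.
- eyes.get_calibration(name): a dict with "K" (3x3 intrinsics, pixels), "position" and "rotation" of the camera in the world; the wrist camera has in their place "T_tool_cam" (4x4, takes a point from camera to tool coordinates, whose origin is the TCP and whose axes are the flange's). Camera axes: x right, y down, z forward; pixel columns grow to the right and rows downward; lengths in m; the calibration is good to about 2 mm. A picture is of the moment at which its call begins: read the wrist's pose just before it. get_calibration takes no time and is no camera call.
- bot.finish_job(): hands the job in; it is judged then, once.
Trained networks look in the newest picture that a camera, given by its name, has taken for a name from the list of things; names that differ only in an ending like _2 or _b are one class to them, and where a whole thing is asked for, a point or a joint stands for the part that bears it (a point fixed in the world has none). Each returns a list of dicts, best first, with "score" (0 to 1); they miss things now and then, are a little off and sometimes report something else, mostly with a low value. They report only what shows in the picture. A call takes as long as a camera call. They do not tell look-alikes from the thing itself.
- spot_in(camera, target): "rect" ([centre column, centre row, width, height] in pixels, round what is visible of it).
The state is a dict: "time": time; "q": joint angles; "joint_vel": joint speeds; "joint_torque": joint torques, N m; "tool_pos": TCP position; "tcp_rot": TCP orientation; "wrist_force": force on the tool from outside, world axes, zero at the start; "torque": the same for the moment, N m; "width": opening from 0.0 (shut) to 1.0 (fully open); "grip_force": force on a finger pad.
Only numpy, scipy, OpenCV 4.12 (cv2) and the standard library are available. Lean on these libraries where they do the work, as an engineer would, in place of code of your own. Each camera call takes 0.05 s, during which the arm holds its last target. There are 200 camera calls.

## Working session

There is one attempt and no reset: what is moved stays moved. The work goes in short steps, Python scripts to look and compute and a tool call to move; the robot and the scene stay as the last step left them, time stands still between calls to the robot, and variables do not carry over. Pictures are saved under pics/ and viewed, at most 10 in all, crops included, and the job is handed in when it is done.

Besides the shell and the picture viewer there is one more tool, called as name(argument=value, ...), one argument or row to a line, values as JSON. carry_out: Moves the arm, as the interface text tells. Its arguments: {"type":"object","properties":{"series":{"type":"string"},"jaw":{"type":"number"},"grip_force":{"type":"number"}},"required":["series"]}

```bash
ls; mkdir -p pics; cat > h.py <<'E'
import numpy as np, cv2
from workcell import bot, eyes, spot_in
def world(name, st=None):
    c=eyes.get_calibration(name); K=np.array(c["K"])
    if "T_tool_cam" in c:
        st=st or bot.read_state(); T=np.eye(4); T[:3,:3]=cv2.Rodrigues(np.array(st["tcp_rot"],float))[0]; T[:3,3]=st["tool_pos"]
        T=T@np.array(c["T_tool_cam"]); return K,T[:3,:3],T[:3,3]
    R=np.array(c["rotation"]); 
    if R.shape!=(3,3): R=cv2.Rodrigues(R.astype(float))[0]
    return K,R,np.array(c["position"])
def grab(name):
    st=bot.read_state(); im,d=eyes.read_camera(name); return im,d,world(name,st)
def cloud(d,cal):
    K,R,p=cal; v,u=np.mgrid[:d.shape[0],:d.shape[1]]
    P=np.stack([(u-K[0,2])/K[0,0]*d,(v-K[1,2])/K[1,1]*d,d],-1); return P@R.T+p
def proj(P,cal):
    K,R,p=cal; q=(np.atleast_2d(P)-p)@R@K.T; return q[:,:2]/q[:,2:]
E
python3 - <<'E'
from h import *
print(bot.read_state())
for n in("top","scene"):
    im,d,cal=grab(n); cv2.imwrite(f"pics/{n}0.png",im); np.savez(f"{n}0.npz",im=im,d=d)
    W=cloud(d,cal); print(n,cal)
    for t in("station","vial","keeper","handwheel","crank_grip","dish","pot","loupe","film_clip"):
        for r in spot_in(n,t)[:4]:
            c=[int(x) for x in r["rect"]]; print(t,round(r["score"],2),c,W[min(c[1],479),min(c[0],639)].round(3))
E
```

```text
pics
{'time': 0.0, 'q': array([-1.14895611e+00,  2.64755138e-01,  1.60540897e+00, -1.30498323e-05,
        1.27370277e+00, -3.69158376e-02]), 'joint_vel': array([-0.00020761,  0.00035292,  0.00210315,  0.00099435, -0.00213534,
        0.00089527]), 'joint_torque': array([-2.83816764e-03, -5.15127432e+01, -3.67310894e+01, -5.16756718e-04,
        1.30512955e-02,  3.30110254e-06]), 'tool_pos': array([ 0.29860308, -0.60455937,  0.24394178]), 'tcp_rot': array([-3.05713518e+00, -7.13808677e-01,  7.02037551e-04]), 'wrist_force': array([-0.46986429,  0.26100951, -0.36780017]), 'torque': array([-0.00867219,  0.0234219 ,  0.0217525 ]), 'grip_force': 0.0, 'width': 0.9976891948494893}
top (array([[608.29557189,   0.        , 320.83225693],
       [  0.        , 608.29557189, 240.0179253 ],
       [  0.        ,   0.        ,   1.        ]]), array([[-0.01501496, -0.9970808 ,  0.07486269],
       [-0.99973607,  0.01627255,  0.01621709],
       [-0.01738795, -0.07459943, -0.99706198]]), array([ 0.3145047 , -0.14729888,  1.67399854]))
station 0.84 [220, 204, 132, 72] [0.543 0.156 0.014]
keeper 0.2
[... 729 characters left out ...]
   ,   0.        ,   1.        ]]), array([[-0.77248875, -0.24452678,  0.58606125],
       [-0.63502701,  0.2954909 , -0.71374073],
       [ 0.00135296, -0.9235214 , -0.3835445 ]]), array([-0.55637469,  1.03023786,  0.74670475]))
station 0.64 [202, 290, 158, 102] [0.559 0.148 0.033]
vial 0.94 [237, 252, 27, 27] [0.523 0.056 0.117]
keeper 0.72 [186, 273, 75, 69] [ 0.731  0.063 -0.003]
handwheel 0.59 [164, 289, 44, 24] [0.549 0.267 0.086]
handwheel 0.54 [174, 286, 2, 13] [0.504 0.27  0.11 ]
crank_grip 0.53 [175, 284, 10, 17] [0.501 0.269 0.115]
dish 0.8 [304, 271, 26, 24] [ 0.474 -0.146  0.004]
pot 0.46 [227, 262, 15, 18] [ 0.645 -0.015  0.028]
loupe 0.42 [200, 274, 15, 11] [0.676 0.058 0.008]
```

View pics/top0.png

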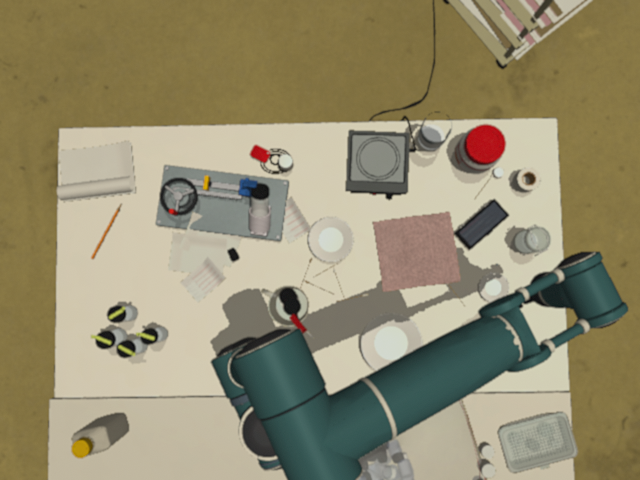

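View pics/scene0.png

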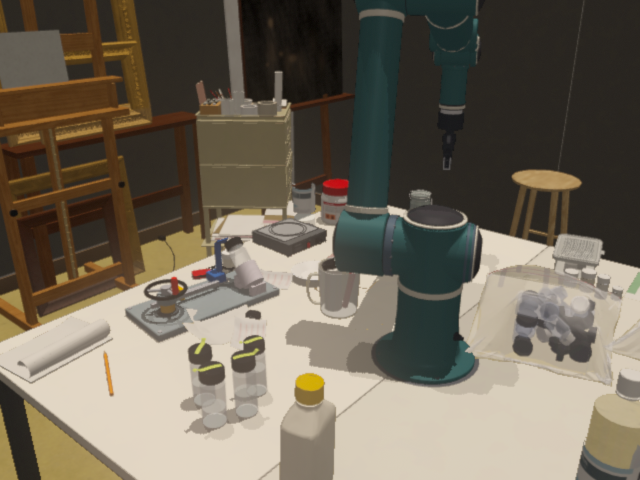

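```bash
python3 - <<'E'
from h import *
z=np.load("top0.npz"); im,d=z["im"],z["d"]; cal=world("top"); W=cloud(d,cal)
m=np.zeros(d.shape,np.uint8); sub=np.s_[155:250,140:300]
m[sub]=((W[...,2]>0.008)&(W[...,2]<0.2))[sub]
m=cv2.morphologyEx(m,cv2.MORPH_OPEN,np.ones((3,3)))
n,l,s,c=cv2.connectedComponentsWithStats(m); 
for i in range(1,n): print(s[i],c[i],np.median(W[l==i][:,2]))
k=1+np.argmax(s[1:,4]); P=W[(l==k)&(W[...,2]<.03)][:,:2]
print("plate rect",cv2.minAreaRect((P*1000).astype(np.float32)))
B=W[165:225,155:200].reshape(-1,3); r=B[(B[:,2]>.08)&(B[:,2]<.092)]; print("rim",(r.min(0)+r.max(0))/2,r.max(0)-r.min(0))
r=B[(B[:,2]>.105)]; print("grip",r.mean(0),len(r))
B=im[165:225,155:200];hs=cv2.cvtColor(im,cv2.COLOR_BGR2HSV); red=(hs[...,1]>150)&((hs[...,0]<8)|(hs[...,0]>172)); red[:, :155]=0; red[:,200:]=0; print("red",W[red].mean(0),red.sum())
for nme,(u,v) in dict(pot=(285,162),dish=(330,239),loupe=(260,153),clip=(233,255)).items():
    w=W[v-30:v+31,u-30:u+31].reshape(-1,3); print(nme,W[v,u])
# dish circle
w=W[205:275,295:370].reshape(-1,3); w=w[(w[:,2]>.012)&(w[:,2]<.03)]; print("dish",(w.min(0)+w.max(0))/2,w.max(0)-w.min(0))
crop=cv2.resize(im[140:270,140:370],None,fx=3.4,fy=3.4,interpolation=cv2.INTER_CUBIC); cv2.imwrite("pics/crop1.png",crop)
E
```

```text
[252 155   4   4  15] [253.6 156.4] 0.011503493378137275
[278 155  15  18 204] [285.17647059 162.91176471] 0.05398766633736263
[258 158   3   3   9] [259. 159.] 0.012924917997244822
[ 155  166  145   84 8456] [220.82604068 205.71736045] 0.020945838524833005
plate rect ((514.5904541015625, 135.4228515625), (391.9935302734375, 229.91334533691406), 81.78336334228516)
rim [0.55567031 0.25605039 0.08594814] [0.09995775 0.10037407 0.01182693]
grip [0.46926314 0.17563348 0.44546526] 48
red [0.51163339 0.26101568 0.117457  ] 37
pot [ 0.64933862 -0.0272291   0.05191631]
dish [ 0.44288834 -0.14541004 -0.00379708]
loupe [0.6839404  0.04478741 0.01295939]
clip [0.40195957 0.12098485 0.01335365]
dish [ 0.45569679 -0.12777504  0.02096806] [0.1602955  0.15594146 0.01784425]
```

View pics/crop1.png

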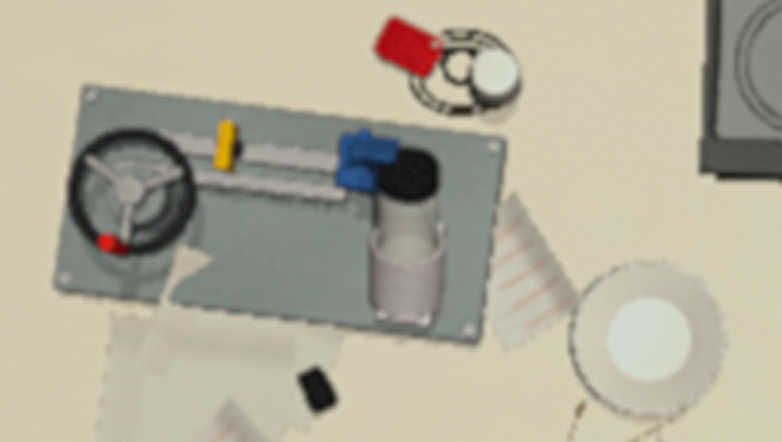

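```bash
python3 - <<'E'
from h import *
K,R,p=world("top")
def ray(u,v,z):
    r=R@np.linalg.inv(K)@[u,v,1]; return (p+r*(z-p[2])/r[2])[:2]
c=np.array([[82,85],[505,137],[55,290],[482,342]])/3.4+140
A=np.array([[.1,.29],[.1,-.06],[-.07,.29],[-.07,-.06]]); B=np.array([ray(u-.35,v-.35,.02) for u,v in c])
print(B); ca,cb=A.mean(0),B.mean(0); H=(A-ca).T@(B-cb); th=np.arctan2(H[0,1]-H[1,0],H[0,0]+H[1,1])
Q=np.array([[np.cos(th),-np.sin(th)],[np.sin(th),np.cos(th)]]); t=cb-Q@ca
print("th",np.degrees(th),"t",t,"res",(A@Q.T+t-B).round(4))
for n,q in dict(wheel=(.01,.22),grip=(-.036,.22),foot=(-.0365,0),g87=(.025,0)).items(): print(n,Q@q+t)
np.savez("station.npz",Q=Q,t=t,th=th)
# vision for wheel rim, dish by ray
print("dish",ray(140+650/3.4,140+340/3.4,.022),"wheel",ray(140+132/3.4,140+191/3.4,.082))
# tool yaw now
print(cv2.Rodrigues(np.array(bot.read_state()["tcp_rot"]))[0].round(3))
E
```

```text
[[ 0.65474437  0.31078292]
 [ 0.60580247 -0.03308835]
 [ 0.48757597  0.33195563]
 [ 0.43984558 -0.0127721 ]]
th -7.822047568310893 t [0.51648053 0.03733099] res [[ 0.0003  0.0002]
 [ 0.0016 -0.0026]
 [-0.001   0.0022]
 [-0.0009  0.0002]]
wheel [0.55632878 0.25392304]
grip [0.51075679 0.26018349]
foot [0.48032014 0.04229852]
g87 [0.54124792 0.03392857]
dish [ 0.43813142 -0.14859773] wheel [0.55666747 0.25316644]
[[ 0.897  0.443  0.   ]
 [ 0.443 -0.897 -0.   ]
 [-0.     0.    -1.   ]]
```

carry_out(
  series="0.0106 0.0433 0.01 7.3;0.0106 0.0433 0.01 7.3;0.0106 0.0433 0.01 7.3;0.0106 0.0433 0.01 7.3;0.0106 0.0433 0.01 7.3;0.0106 0.0433 0 7.3;0.0106 0.0433 0 7.3;0.0106 0.0433 0 7.3;0.0106 0.0433 0 7.3;0.0106 0.0433 0 7.3;0.0106 0.0433 0 7.3;0.0106 0.0433 0 7.3;0.0106 0.0433 0 7.3;0.0106 0.0433 0 7.3;0.0106 0.0433 0 7.3;0.0106 0.0433 -0.01 7.3;0.0106 0.0433 -0.01 7.3;0.0106 0.0433 -0.01 7.3;0.0106 0.0433 -0.01 7.3;0.0106 0.0433 -0.01 7.3",
  jaw=1,
)

```text
time: 3.5
tool_pos: [0.5112, 0.2624, 0.2452]
tcp_rot: [0.204, 3.134, 0.0]
wrist_force: [0.9, 0.2, 0.1]
width: 0.998
grip_force: 0.0
```

carry_out(
  series="0 0 0 0;0 0 0 0",
  jaw=0,
)

```text
time: 3.75
tool_pos: [0.5107, 0.2606, 0.2452]
tcp_rot: [-0.212, -3.134, 0.001]
wrist_force: [-0.5, 0.2, -0.5]
width: 0.606
grip_force: 0.0
```

```bash
python3 - <<'E'
from h import *
s=bot.read_state(); print(s["tool_pos"],s["q"],s["width"]); R=cv2.Rodrigues(np.array(s["tcp_rot"]))[0]; print(R.round(3))
im,d,cal=grab("wrist"); cv2.imwrite("pics/w1.png",im); W=cloud(d,cal)
hs=cv2.cvtColor(im,cv2.COLOR_BGR2HSV); red=(hs[...,1]>150)&((hs[...,0]<8)|(hs[...,0]>172))&(W[...,2]>.122)&(W[...,2]<.14)
print("red top",W[red].mean(0),np.median(W[red],0),W[red].min(0),W[red].max(0),red.sum())
print(spot_in("wrist","crank_grip"),spot_in("wrist","handwheel"))
m=(W[...,2]>.080)&(W[...,2]<.092)&(hs[...,2]<80); P=W[m][:,:2]
if len(P)>50:
  A=np.c_[P,np.ones(len(P))]; print(len(P),P.min(0),P.max(0),"rim c",cv2.minEnclosingCircle((P*1000).astype(np.float32)))
E
```

```text
[0.51069691 0.26056666 0.24517086] [ 4.28616839e-01  7.31648952e-02  1.82531893e+00 -4.94155553e-04
  1.24386850e+00 -1.00713648e+00] 0.6059052800062015
[[-0.991  0.134 -0.   ]
 [ 0.134  0.991 -0.001]
 [ 0.    -0.001 -1.   ]]
red top [0.51382229 0.24731636 0.12828196] [0.51044658 0.26403857 0.12886429] [0.50404028 0.04392125 0.12224673] [0.56918301 0.27200462 0.13957432] 437
[{'rect': [321.5, 227.7, 27.3, 34.5], 'score': 0.89}] [{'rect': [319.9, 270.3, 130.7, 113.2], 'score': 0.89}]
4457 [0.49987959 0.0188346 ] [0.60655728 0.30853229] rim c ((532.821044921875, 163.7753448486328), 147.8752899169922)
```

View pics/w1.png

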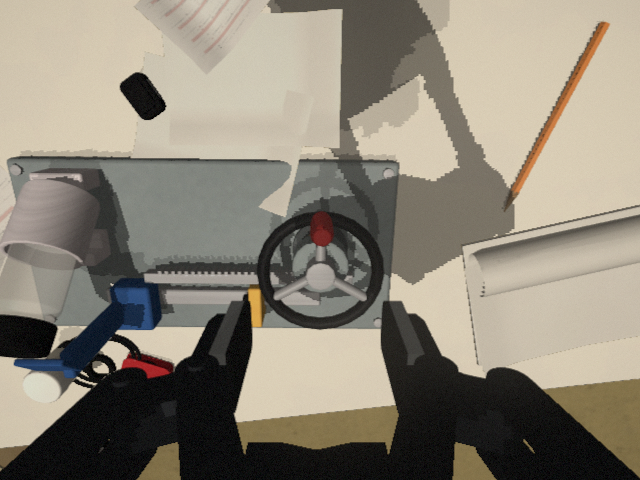

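```bash
python3 - <<'E'
from h import *
im,d,cal=grab("wrist"); W=cloud(d,cal); hs=cv2.cvtColor(im,cv2.COLOR_BGR2HSV)
near=(W[...,1]>.19)&(W[...,1]<.33)
red=(hs[...,1]>150)&((hs[...,0]<8)|(hs[...,0]>172))&near
t=red&(W[...,2]>.124); print("grip",W[t].mean(0),(W[t].min(0)+W[t].max(0))/2,t.sum())
m=near&(hs[...,2]<80)&(W[...,2]>.076)&(W[...,2]<.092); P=W[m]
print("rim",cv2.minEnclosingCircle((P[:,:2]*1000).astype(np.float32)))
A=np.c_[2*P[:,:2],np.ones(len(P))]; s=np.linalg.lstsq(A,(P[:,:2]**2).sum(1),rcond=None)[0]; print(s[:2],np.sqrt(s[2]+s[:2]@s[:2]),len(P))
# plate right edge / socket rim
sk=(W[...,1]<.12)&(W[...,1]>-.02)&(W[...,2]>.06)
P=W[sk]; print(P.min(0),P.max(0))
E
```

```text
grip [0.50510682 0.2579207  0.1970311 ] [0.47903644 0.26163631 0.24931431] 614
rim ((555.9454956054688, 257.44122314453125), 51.54585266113281)
[0.55609416 0.25779856] 0.04473813309629485 4148
[0.45610155 0.01506823 0.06000309] [0.59444043 0.07838994 0.14834501]
```

carry_out(
  series="0 0.0025 -0.03 0;0 0 -0.03 0;0 0 -0.03 0;0 0 -0.03 0;0 0 -0.015 0;0 0 0 0",
)

```text
time: 4.7
tool_pos: [0.5103, 0.2625, 0.1095]
tcp_rot: [-0.213, -3.133, 0.002]
wrist_force: [0.4, -0.3, 0.6]
width: 0.503
grip_force: 0.0
```

carry_out(
  series="0 0 0 0;0 0 0 0;0 0 0 0;0 0 0 0",
  jaw=-1,
  grip_force=30,
)

```text
time: 5.2
tool_pos: [0.5121, 0.2638, 0.112]
tcp_rot: [0.211, 3.132, 0.002]
wrist_force: [-0.2, -0.6, 5.6]
width: 0.177
grip_force: 29.6
```

```bash
python3 -c "
import numpy as np
a=np.radians(172.2+15*np.arange(19)); a=np.r_[a,a[-1]+np.radians(5)]
p=.046*np.c_[np.cos(a),np.sin(a)]
print(';'.join('%.4f %.4f 0 0'%tuple(x) for x in np.diff(p,axis=0)))"
```

```text
-0.0001 -0.0120 0 0;0.0030 -0.0116 0 0;0.0059 -0.0104 0 0;0.0084 -0.0085 0 0;0.0104 -0.0061 0 0;0.0116 -0.0032 0 0;0.0120 -0.0001 0 0;0.0116 0.0030 0 0;0.0104 0.0059 0 0;0.0085 0.0084 0 0;0.0061 0.0104 0 0;0.0032 0.0116 0 0;0.0001 0.0120 0 0;-0.0030 0.0116 0 0;-0.0059 0.0104 0 0;-0.0084 0.0085 0 0;-0.0104 0.0061 0 0;-0.0116 0.0032 0 0;-0.0040 0.0004 0 0
```

carry_out(
  series="-0.0001 -0.0120 0 0;0.0030 -0.0116 0 0;0.0059 -0.0104 0 0;0.0084 -0.0085 0 0;0.0104 -0.0061 0 0;0.0116 -0.0032 0 0;0.0120 -0.0001 0 0;0.0116 0.0030 0 0;0.0104 0.0059 0 0",
)

```text
time: 6.32
tool_pos: [0.5854, 0.2204, 0.112]
tcp_rot: [0.212, 3.132, 0.001]
wrist_force: [-1.8, 0.3, 7.3]
width: 0.181
grip_force: 29.8
```

carry_out(
  series="0.0085 0.0084 0 0;0.0061 0.0104 0 0;0.0032 0.0116 0 0;0.0001 0.0120 0 0;-0.0030 0.0116 0 0;-0.0059 0.0104 0 0;-0.0084 0.0085 0 0;-0.0104 0.0061 0 0;-0.0116 0.0032 0 0;-0.0040 0.0004 0 0;0 0 0 0;0 0 0 0",
)

```text
time: 7.82
tool_pos: [0.5638, 0.3028, 0.1122]
tcp_rot: [0.21, 3.124, 0.003]
wrist_force: [11.5, -2.2, -0.8]
width: 0.173
grip_force: 29.6
```

```bash
python3 - <<'E'
from h import *
for n in("top","scene"):
    im,d,cal=grab(n); W=cloud(d,cal); hs=cv2.cvtColor(im,cv2.COLOR_BGR2HSV)
    b=(hs[...,0]>105)&(hs[...,0]<125)&(hs[...,1]>120)&(W[...,2]>.04)&(W[...,2]<.16)&(W[...,1]<.3)&(W[...,1]>0)&(W[...,0]>.4)&(W[...,0]<.7)
    P=W[b]; print(n,b.sum(),P.min(0) if len(P) else 0,P.max(0) if len(P) else 0)
    cv2.imwrite(f"pics/{n}2.png",im)
E
```

```text
top 211 [0.57100328 0.12189865 0.04446764] [0.61475305 0.17734664 0.1495806 ]
scene 27 [0.57171649 0.15250214 0.05042396] [0.58890685 0.17911914 0.05564712]
```

carry_out(
  series="0.002 0 0 0;0 0 0 0;0 0 0 0",
  jaw=0,
)

```text
time: 8.3
tool_pos: [0.56, 0.3029, 0.1098]
tcp_rot: [-0.211, -3.133, 0.001]
wrist_force: [0.1, 1.0, -0.1]
width: 0.496
grip_force: 0.0
```

carry_out(
  series="0 0 0.03 0;0 0 0.03 0;0 0 0.03 0;0 0 0.03 0;0 0 0.03 0;-0.0031 -0.0335 0 0;-0.0031 -0.0335 0 0;-0.0031 -0.0335 0 0;-0.0031 -0.0335 0 0;-0.0031 -0.0335 0 0;-0.0031 -0.0335 0 0;-0.0031 -0.0335 0 0;-0.0031 -0.0335 0 0;0 0 0 0;0 0 0 0",
  jaw=1,
)

```text
time: 10.18
tool_pos: [0.5357, 0.0354, 0.2602]
tcp_rot: [-0.212, -3.134, -0.001]
wrist_force: [-0.4, -0.3, 0.2]
width: 1.001
grip_force: 0.0
```

```bash
python3 - <<'E'
from h import *
s=bot.read_state(); print(s["tool_pos"],s["width"])
im,d,cal=grab("wrist"); cv2.imwrite("pics/w2.png",im); W=cloud(d,cal); np.savez("w2.npz",W=W,im=im)
print(spot_in("wrist","vial"))
st=np.load("station.npz"); th=st["th"]; Q=st["Q"]; 
S=W.copy(); S[...,:2]=(W[...,:2]-[.5165,.0395])@Q
# socket outer width by height slice & cap
hs=cv2.cvtColor(im,cv2.COLOR_BGR2HSV)
reg=(abs(S[...,1])<.05)&(S[...,0]>-.07)&(S[...,0]<.09)
for lo,hi in((-.04,-.02),(-.02,0),(0,.02),(.02,.035),(.04,.06)):
    m=reg&(S[...,0]>lo)&(S[...,0]<hi)&(S[...,2]>.05); P=S[m]; 
    if len(P): print(lo,len(P),P.min(0).round(4),P.max(0).round(4))
b=(hs[...,0]>105)&(hs[...,0]<125)&(hs[...,1]>120)&(W[...,2]>.04)&(W[...,2]<.16); print("keeper",S[b].min(0),S[b].max(0))
E
```

```text
[0.53574318 0.03540876 0.26016438] 1.0006026466483664
[{'rect': [323.8, 226.3, 67.7, 119.7], 'score': 0.66}]
-0.04 2108 [-0.04   -0.0263  0.0505] [-0.02    0.0314  0.1021]
-0.02 2122 [-0.02   -0.0266  0.0677] [-0.      0.0311  0.1155]
0 28812 [ 0.     -0.05    0.0719] [0.02   0.05   0.3355]
0.02 3895 [ 0.02   -0.0499  0.1078] [0.035  0.05   0.3144]
0.04 961 [ 0.04   -0.0215  0.1213] [0.06   0.0244 0.1441]
keeper [-0.02634136  0.11337912  0.04018577] [0.07415604 0.25918584 0.09865083]
```

View pics/w2.png

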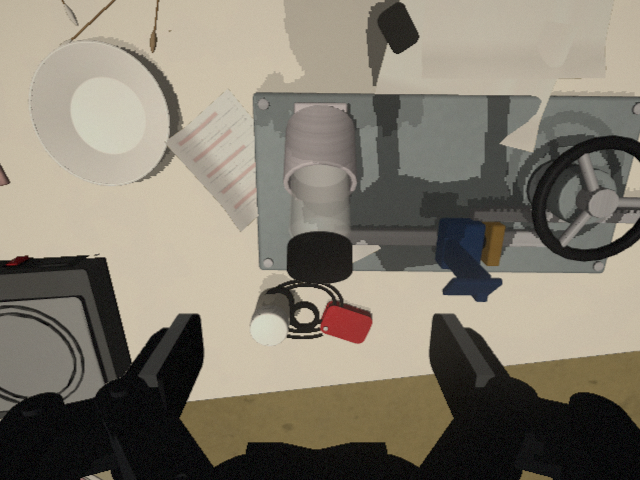

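carry_out(
  series="0.002 0.001 -0.03 0;0.002 0.001 -0.03 0;0.002 0.001 -0.03 0;0 0 -0.03 0;0 0 -0.02 0;0 0 -0.018 0;0 0 0 0;0 0 0 0",
)

```text
time: 11.28
tool_pos: [0.5426, 0.0382, 0.103]
tcp_rot: [0.21, 3.133, 0.0]
wrist_force: [-0.1, -0.5, 0.4]
width: 1.002
grip_force: 0.0
```

carry_out(
  series="0 0 0 0;0 0 0 0;0 0 0 0;0 0 0 0;0 0 0 0;0 0 0 0",
  jaw=-1,
  grip_force=25,
)

```text
time: 12.02
tool_pos: [0.5427, 0.038, 0.1031]
tcp_rot: [0.211, 3.133, 0.0]
wrist_force: [-1.2, 1.1, 6.7]
width: 0.528
grip_force: 25.5
```

```bash
python3 - <<'E'
from h import *
s=bot.read_state(); print(s)
im,d,cal=grab("scene"); c=cv2.resize(im[210:340,120:300],None,fx=4,fy=4,interpolation=cv2.INTER_CUBIC); cv2.imwrite("pics/s3.png",c)
E
```

```text
{'time': 12.025, 'q': array([ 2.39624614e-02,  1.50281621e-01,  2.02132237e+00,  1.50770568e-04,
        9.68423981e-01, -1.41216146e+00]), 'joint_vel': array([-0.00124135,  0.00081562,  0.00071956, -0.00035771,  0.00049741,
       -0.00146452]), 'joint_torque': array([-1.44491605e-01, -3.71353090e+01, -2.90723991e+01, -2.15260894e-01,
       -3.45034758e-02, -5.91739244e-02]), 'tool_pos': array([0.54267864, 0.03795502, 0.10309691]), 'tcp_rot': array([2.11412680e-01, 3.13292072e+00, 4.18313918e-04]), 'wrist_force': array([-1.15181894,  1.05575152,  6.66226198]), 'torque': array([ 0.13725958,  0.05650412, -0.08494171]), 'grip_force': 25.50541183925816, 'width': 0.5280938557711156}
```

View pics/s3.png

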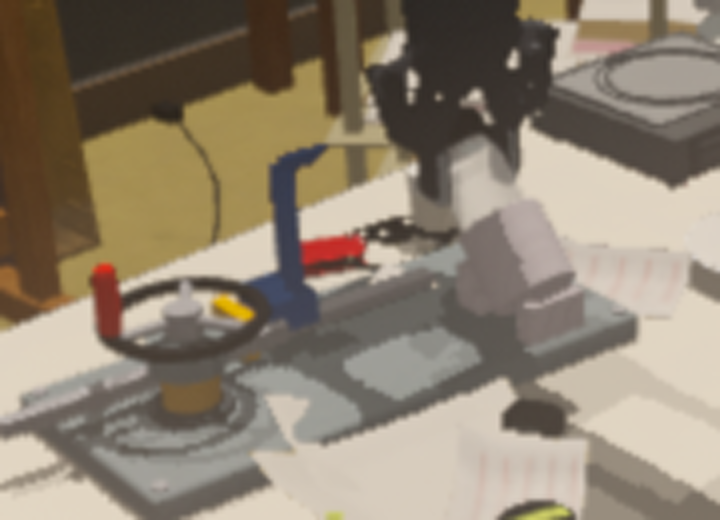

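carry_out(
  series="0.0043 -0.0006 0.0044 0;0.0043 -0.0006 0.0044 0;0.0043 -0.0006 0.0044 0;0.0043 -0.0006 0.0044 0;0.0043 -0.0006 0.0044 0;0.0043 -0.0006 0.0044 0;0 0 0 0;0 0 0 0",
)

```text
time: 13.08
tool_pos: [0.5676, 0.0343, 0.1285]
tcp_rot: [-0.211, -3.134, 0.0]
wrist_force: [-0.1, 0.3, -1.6]
width: 0.533
grip_force: 25.7
```

```bash
python3 - <<'E'
from h import *
f=np.radians(np.r_[45:-6:-3.0]); lip=np.array([-18.8,88.6])
G=lip+23*np.c_[np.cos(f),-np.sin(f)]+74*np.c_[np.sin(f),np.cos(f)]
G=np.r_[[[51.2,123.2]],G]; D=np.diff(G,axis=0)/1000
Q=np.load("station.npz")["Q"]; xy=np.c_[D[:,0],0*D[:,0]]@Q.T
print(G[-1]); print(';'.join('%.4f %.4f %.4f 0'%(a[0],a[1],z) for a,z in zip(xy,D[:,1])))
im,d,cal=grab("scene"); c=cv2.resize(im[210:340,120:300],None,fx=4,fy=4,interpolation=cv2.INTER_CUBIC); cv2.imwrite("pics/s4.png",c)
E
```

```text
[  0.29561854 163.70231257]
-0.0014 0.0002 0.0015 0;-0.0020 0.0003 0.0035 0;-0.0021 0.0003 0.0034 0;-0.0023 0.0003 0.0033 0;-0.0025 0.0003 0.0032 0;-0.0026 0.0004 0.0031 0;-0.0028 0.0004 0.0029 0;-0.0030 0.0004 0.0028 0;-0.0031 0.0004 0.0026 0;-0.0032 0.0004 0.0024 0;-0.0033 0.0005 0.0023 0;-0.0035 0.0005 0.0021 0;-0.0036 0.0005 0.0019 0;-0.0036 0.0005 0.0017 0;-0.0037 0.0005 0.0015 0;-0.0038 0.0005 0.0013 0;-0.0039 0.0005 0.0011 0
```

View pics/s4.png

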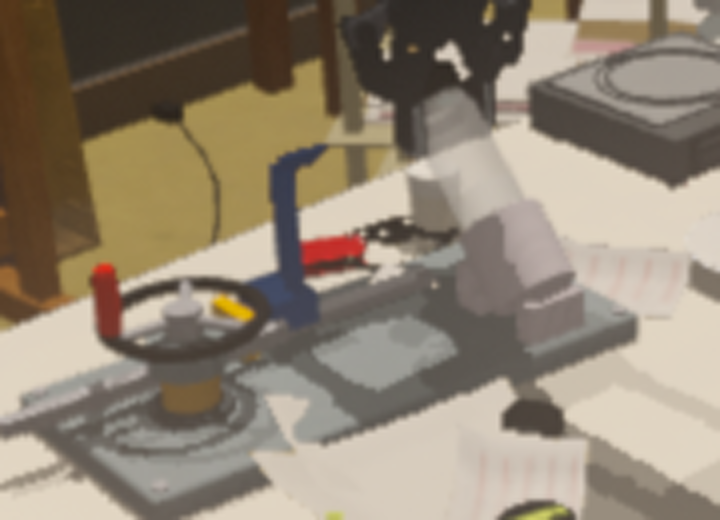

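carry_out(
  series="-0.0014 0.0002 0.0015 0;-0.0020 0.0003 0.0035 0;-0.0021 0.0003 0.0034 0;-0.0023 0.0003 0.0033 0;-0.0025 0.0003 0.0032 0;-0.0026 0.0004 0.0031 0;-0.0028 0.0004 0.0029 0",
)

```text
time: 14.0
tool_pos: [0.5521, 0.0365, 0.15]
tcp_rot: [0.211, 3.134, 0.0]
wrist_force: [1.8, -0.3, -3.5]
width: 0.528
grip_force: 26.2
```

```bash
python3 - <<'E'
from h import *
s=bot.read_state(); print(s["wrist_force"],s["torque"],s["tool_pos"],s["width"])
im,d,cal=grab("scene"); c=cv2.resize(im[190:340,120:300],None,fx=4,fy=4,interpolation=cv2.INTER_CUBIC); cv2.imwrite("pics/s5.png",c)
E
```

```text
[ 1.75563288 -0.27956175 -3.51983248] [ 1.66157401e-04 -5.58811781e-01 -7.25243915e-02] [0.55206448 0.0365352  0.1499927 ] 0.5284502148380347
```

View pics/s5.png

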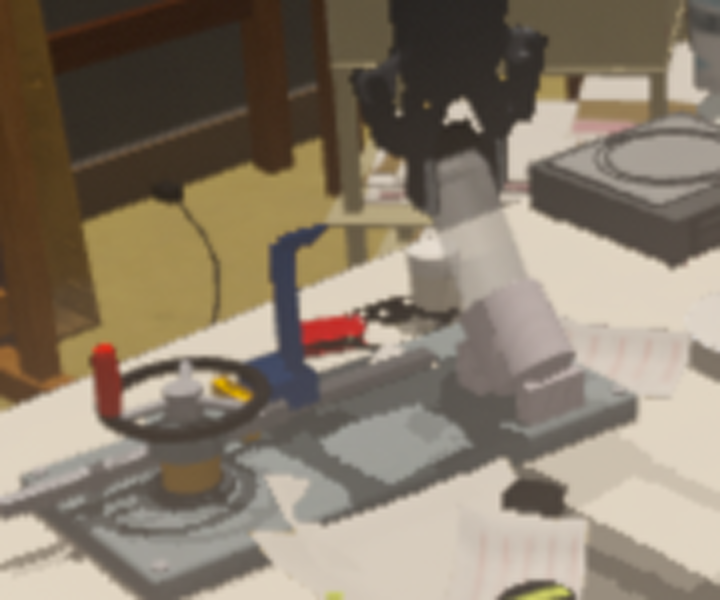

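carry_out(
  series="-0.0030 0.0004 0.0028 0;-0.0031 0.0004 0.0026 0;-0.0032 0.0004 0.0024 0;-0.0033 0.0005 0.0023 0;-0.0035 0.0005 0.0021 0;-0.0036 0.0005 0.0019 0;-0.0036 0.0005 0.0017 0;-0.0037 0.0005 0.0015 0;-0.0038 0.0005 0.0013 0;-0.0039 0.0005 0.0011 0;0 0 0 0;0 0 0 0",
)

```text
time: 15.55
tool_pos: [0.5165, 0.0413, 0.1688]
tcp_rot: [-0.211, -3.133, 0.0]
wrist_force: [1.6, 0.3, -0.2]
width: 0.529
grip_force: 26.8
```

```bash
python3 - <<'E'
from h import *
s=bot.read_state(); print(s["wrist_force"],s["torque"],s["tool_pos"],s["width"])
im,d,cal=grab("scene"); c=cv2.resize(im[190:320,180:300],None,fx=4.5,fy=4.5,interpolation=cv2.INTER_CUBIC); cv2.imwrite("pics/s6.png",c)
# predicted vertical direction through the grasp point, in this crop's pixels
g=s["tool_pos"]+[0,0,.005]; print((proj([g+[0,0,.03],g,g-[0,0,.087]],cal)-[180,190])*4.5)
E
```

```text
[ 1.57097345  0.26380967 -0.16508907] [ 0.0070665  -0.28186625  0.04559539] [0.51652037 0.04128351 0.16879837] 0.5286138876178182
[[275.56398706 130.71355347]
 [278.17187379 180.83142445]
 [285.52099427 322.06542356]]
```

View pics/s6.png

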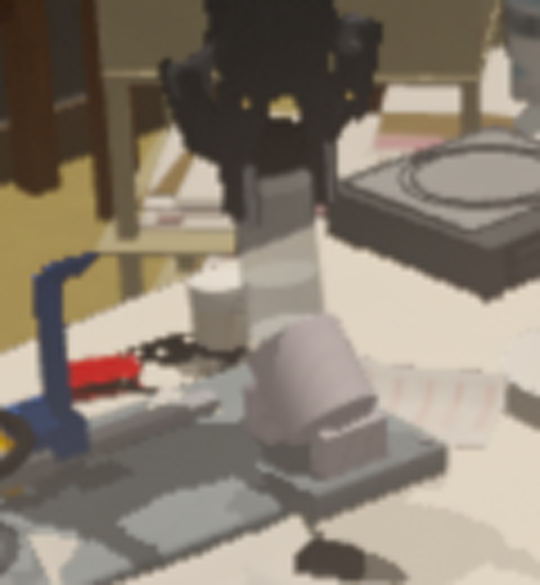

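carry_out(
  series="0.001 0 0 0;0.003 0 0.003 0;0 0 0.008 0;0 0 0.01 0;0 0 0.01 0;0 0 0.01 0;0 0 0.01 0;0 0 0.004 0;0 0 0 0;0 0 0 0;0 0 0 0",
  grip_force=35,
)

```text
time: 16.98
tool_pos: [0.521, 0.0412, 0.2237]
tcp_rot: [-0.211, -3.133, 0.0]
wrist_force: [0.1, -0.0, -0.3]
width: 0.526
grip_force: 35.8
```

carry_out(
  series="-0.002 -0.005 0 0;-0.004 -0.010 0 0;-0.006 -0.014 0 0;-0.006 -0.014 0 0;-0.006 -0.014 0 0;-0.006 -0.014 0 0;-0.006 -0.014 0 0;-0.006 -0.014 0 0;-0.006 -0.014 0 0;-0.006 -0.014 0 0;-0.006 -0.014 0 0;-0.006 -0.014 -0.003 0;-0.006 -0.014 -0.004 0;-0.005 -0.011 -0.004 0;-0.0025 -0.004 -0.002 0;-0.001 -0.001 0 0;0 0 0 0;0 0 0 0;0 0 0 0;0 0 0 0",
)

```text
time: 19.48
tool_pos: [0.4409, -0.1436, 0.2114]
tcp_rot: [0.211, 3.134, -0.0]
wrist_force: [-0.1, -0.0, -1.2]
width: 0.53
grip_force: 35.8
```

```bash
python3 - <<'E'
from h import *
s=bot.read_state(); print(s["wrist_force"],s["torque"],s["tool_pos"],s["width"],s["grip_force"])
im,d,cal=grab("scene"); g=s["tool_pos"]+[0,0,.005]; q=proj([g+[0,0,.03],g,g-[0,0,.087],[.44,-.146,.0]],cal); print(q)
print(spot_in("scene","vial"))
u0,v0=int(q[1,0])-75,int(q[1,1])-60
c=cv2.resize(im[v0:v0+145,u0:u0+150],None,fx=4,fy=4,interpolation=cv2.INTER_CUBIC); cv2.imwrite("pics/s7.png",c); print((q-[u0,v0])*4)
im,d,cal=grab("top"); print(spot_in("top","dish")); W=cloud(d,cal)
hs=cv2.cvtColor(im,cv2.COLOR_BGR2HSV); b=(hs[...,0]>105)&(hs[...,0]<125)&(hs[...,1]>120)&(W[...,2]>.04)&(W[...,2]<.16)&(W[...,1]<.3)&(W[...,1]>0)&(W[...,0]>.4)&(W[...,0]<.7)
print(W[b].min(0),W[b].max(0))
E
```

```text
[-0.14676909 -0.03876747 -1.1696195 ] [-0.01823493 -0.00737122  0.0102641 ] [ 0.44094339 -0.14362636  0.21135409] 0.529789558243109 35.82349681528285
[[311.90567728 191.18967429]
 [311.95959942 202.03526514]
 [312.1117441  232.63677397]
 [313.13883051 275.73299905]]
[{'rect': [312.8, 214.2, 21.9, 49.7], 'score': 0.97}]
[[303.62270912 196.75869714]
 [303.83839769 240.14106055]
 [304.44697639 362.54709589]
 [308.55532205 534.93199619]]
[{'rect': [392.0, 344.1, 62.7, 59.6], 'score': 0.79}, {'rect': [322.2, 247.5, 27.9, 23.4], 'score': 0.65}, {'rect': [494.4, 288.6, 33.3, 31.2], 'score': 0.62}]
[0.57082262 0.1214591  0.04385614] [0.61479905 0.17665494 0.15006215]
```

View pics/s7.png

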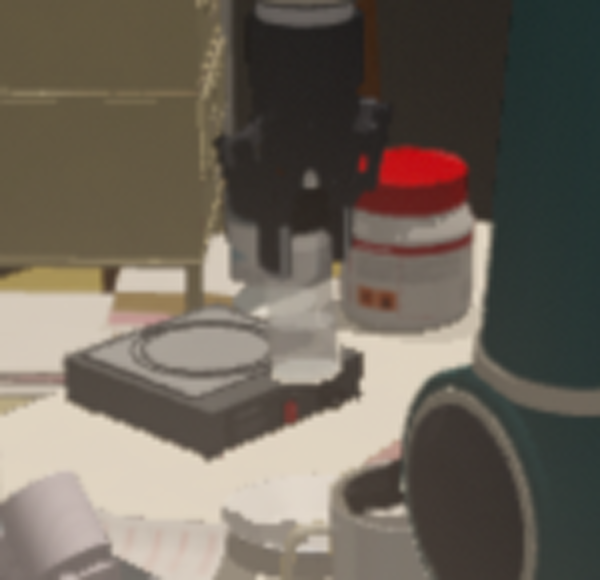

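```bash
python3 -c "
from workcell import bot
print(bot.finish_job())"
```

```text
the job is handed in; nothing more can be done
None
```

I handed the job in with the keeper at its stop and the vial held upright, its foot about 13 cm above the table (roughly 10 cm above the dish) over the middle of the 123 mm dish; no verdict came back, and I did not re-measure the pot, loupe, clip or dish at the end.

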